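# Put the wooden salt box together in its holder

## Robot

A 6-joint arm with a two-finger parallel gripper is mounted at the origin on the work surface. World frame = base frame: x ahead of the robot, y to its left, z up, the work surface at z = 0. Lengths are in m, angles in degrees, forces in N, time in s.
With the tool pointing down it reaches from about 0.375 to 0.9 m from the base axis. Payload 3.1 kg.
Tool frame: the origin (TCP) lies at the very end of the fingers, on their centre line; the grasp point (between the pads) lies behind it (bot.grip_depth is the z of the grasp point in the tool frame, in m); z points along the fingers, y is the direction in which the jaws open and shut (so a half turn about z gives the same grasp; the last joint's range is limited). The gripper opens to 87 mm and grips with 3 to 60 N. Pads are 19 mm wide; open, the fingers measure 117 mm over their backs; the gripper's body (75 mm by 190 mm) begins 51 mm behind the grasp point.
Start: joints at [59.444, 30.224, 82.088, -0, 67.689, -10.227], TCP at [0.217, 0.586, 0.223] pointing down, gripper open.
Joint ranges: [-176.69, 176.69], [-43.24, 126.21], [12.49, 139.97], [-82, 262], [0, 151.66], [-163.58, 163.58]. Speed limits (degrees/s): [159.86, 159.86, 180, 180, 180, 180].

## Interface

Orientations are given as a 3x3 rotation matrix whose columns are the frame's x, y, z axes.
In Python, from rig import bot, vision gives the robot as it stands. The module is installed in compiled form; this text tells all that it offers.
- The arm moves only by the shell command python3 -m jog 'ROWS'. ROWS is JSON, a list of rows, each a list of 3 entries, a list of its own where there are three numbers: the shift along the tool's x, y, z in mm, then the turn, a rotation vector about the tool's x, y, z in degrees, then the closure, from 0 (fully open) to 1 (shut). In form: [[[dx, dy, dz], [wx, wy, wz], fingers], ...]. A call has 1 to 12 rows; each row is the pose to reach, as a shift and turn from the pose commanded when the call began, along the tool's axes at that moment; what a row does not reach only later rows make up. A row lasts 1/12 s, in which the tool goes at most 41.7 mm and 7.16 degrees, less where a joint would pass 70% of its speed; a pose out of reach is approached as far as the arm can. A call with a gripper value outside its range is refused whole. The fingers move at their own pace and stop on an object; the grip force is fixed at half the most. Time passes only in rows, so rows that repeat a pose let the fingers close. It gives the time, the measured TCP pose, the force and the opening at its end, in the units of the state.
- bot.read_state(): the state, without advancing time (a new reading comes with each control period).
- vision.capture(name): name is "side" or "top" or "wrist"; returns the picture (384x512x3 uint8, red, green, blue); there is no depth.
- vision.camera_info(name): a dict with "intrinsics" (3x3 intrinsics, pixels), "dist" ([k1, k2, p1, p2, k3] as OpenCV has them; the pictures are not rectified), "camera_from_world" (4x4, takes a point from world to camera coordinates); the wrist camera has in their place "mount" (4x4, takes a point from camera to tool coordinates, whose origin is the TCP and whose axes are the flange's). Camera axes: x right, y up, looking along -z (the intrinsics and any distortion apply to the point x, -y, -z); pixel columns grow to the right and rows downward; lengths in m; the calibration is good to about 2 mm. A picture is of the moment at which its call begins: read the wrist's pose just before it. camera_info takes no time and is no camera call.
- bot.hand_in(): hands the job in, once; it reports no verdict.
The state is a dict: "time_s": time; "joint_positions": joint angles; "qvel": joint speeds; "tau": joint torques, N m; "position": TCP position; "tcp_rot": TCP orientation; "force": force on the tool from outside, world axes, zero at the start; "moment": the same for the moment, N m; "opening": opening from 0.0 (shut) to 1.0 (fully open).
Only numpy, scipy, OpenCV 4.12 (cv2) and the standard library are available. Lean on these libraries where they do the work, as an engineer would, in place of code of your own. Each camera call takes 0.05 s, during which the arm holds its last target. There are 200 camera calls.

## Task

Take the small wooden bin out of its stall, where only its short ends can be reached, and stand it on the dark slate slab; let go, take it again across its long sides, where the holder leaves room for the fingers, and lower it into the holder's pocket. Then lower the open wooden frame onto the bin and the lid onto the frame, all square in the pocket, each held until it is down and then let go. Leave the jar, bowl and mortar where they stand.

Things in the scene. Friction and masses are not known exactly. Their poses are not given: they have to be found in the camera images.
- bin: Bottom part of the salt box: open-topped pale wooden box, 64 (x) x 46 (y) x 32 (z) mm, walls 6 mm, about 110 g. Origin at the centre of its underside, z up. Starts in the stall with its x along the stall's x.
- frame: Middle part: flat pale wooden rectangular ring with an open window, 64 (x) x 46 (y) x 14 (z) mm, bars 10 mm wide, about 50 g. Origin at the centre of its underside, z up. Starts lying flat on the counter to the robot's right.
- lid: Top part: pale wooden plate 64 (x) x 46 (y) x 10 (z) mm with a wooden bar grip centred on top, 34 mm long (along x), 16 mm wide (y), 18 mm high, so 28 mm high in all; about 60 g. Origin at the centre of its underside, z up. Starts lying flat, grip up, on the counter to the robot's right.
- holder: Fixed wooden holder: base 90 (x) x 68 (y) x 8 mm, on it a pocket 68 (x) x 50 (y) mm. Solid 8 mm walls close both x ends. On the y sides only 10 mm long, 6 mm thick returns stand at the corners: a gap 48 mm wide in each long side is open for fingers. Walls are straight to 60 mm above the counter, then flare outward 30 degrees to 70 mm. Origin: centre of its underside, z up.
- pocket (a point): Centre of the pocket's floor, 8 mm above the holder's origin; axes as the holder's. Seated, the undersides of bin, frame and lid are 0, 32 and 46 mm above this point (8, 40 and 54 mm above the counter), and the lid's grip ends 74 mm above it.
- stall: Fixed wooden stall: base 56 (x) x 74 (y) x 8 mm with two upright cheeks, 44 mm long (x), 9 mm thick and 38 mm high above the counter, 52 mm apart inside. The bin stands on the base between them, so that its long (y) sides are hidden and its ends stick out 10 mm past the cheeks at +x and -x. Origin at the centre of its underside.
- slab: Fixed dark slate slab, 140 (x) x 120 (y) x 12 (z) mm, on the counter between stall and holder. Origin at the centre of its underside; its top is 12 mm higher.
- jar: Bystander: amber glass jar with a wooden cap, 60 mm across, 90 mm high; origin at the centre of its underside. Leave alone.
- bowl: Bystander: black bowl 110 mm across, 50 mm high; origin at the centre of its underside. Leave alone.
- mortar: Bystander: marble mortar (cup), 72 mm across, 60 mm high; origin at the centre of its underside. Leave alone.

How it is judged:
By the outcome, as a careful person would: the job done as asked, in the order asked, and still so for the second after the job is handed in, with the robot touching nothing.
It also fails if it takes over 72 s, if anything falls off the work surface, if the arm or the gripper's body presses on something with over 40 N, if the wrist force passes 120 N, or if a joint passes its speed limit or range.

## Working session

There is one attempt and no reset: what is moved stays moved. The work goes in short steps, Python scripts to look and compute and a shell command to move; the robot and the scene stay as the last step left them, time stands still between calls to the robot, and variables do not carry over. Pictures are saved under pics/ and viewed, about 8 in all and at most 12, crops included, and the job is handed in when it is done.

```bash
mkdir -p pics
cat > h.py <<'E'
import numpy as np, cv2
from rig import bot, vision
def cam(name, st=None):
    i=vision.camera_info(name); K=np.array(i["intrinsics"]); d=np.array(i["dist"],float)
    if "mount" in i:
        st=st or bot.read_state(); T=np.eye(4); T[:3,:3]=st["tcp_rot"]; T[:3,3]=st["position"]
        W=T@np.array(i["mount"])
    else: W=np.linalg.inv(np.array(i["camera_from_world"]))
    return K,d,W
def ray(c,px):
    K,d,W=c; u=cv2.undistortPoints(np.array(px,float).reshape(-1,1,2),K,d).reshape(-1,2)
    v=np.c_[u[:,0],-u[:,1],-np.ones(len(u))]@W[:3,:3].T
    return W[:3,3],v
def onz(c,px,z):
    o,v=ray(c,px); return o+v*((z-o[2])/v[:,2])[:,None]
def proj(c,P):
    K,d,W=c; Q=(np.atleast_2d(P)-W[:3,3])@W[:3,:3]; Q=Q*[1,-1,-1]
    return cv2.projectPoints(Q,np.zeros(3),np.zeros(3),K,d)[0].reshape(-1,2)
def shot(name,fn):
    st=bot.read_state(); im=vision.capture(name); cv2.imwrite("pics/"+fn,im[:,:,::-1]); return im,cam(name,st)
E
python3 - <<'E'
from h import *
s=bot.read_state(); print(s, bot.grip_depth)
a,c=shot("top","top0.png"); b,c2=shot("side","side0.png"); w,c3=shot("wrist","wr0.png")
print(c[2],c[0],c2[2],c3[2]); print(vision.camera_info("wrist"))
cv2.imwrite("pics/both.png",cv2.resize(np.vstack([np.hstack([a,b]),np.hstack([w,w*0])])[:,:,::-1],(800,600)))
E
```

```text
{'time_s': 0.0, 'joint_positions': array([ 5.94454540e+01,  3.02778489e+01,  8.21561422e+01, -1.21979900e-03,
        6.76872569e+01, -1.02254609e+01]), 'qvel': array([ 0.02230526, -0.00595075, -0.06315241, -0.11210589,  0.014648  ,
       -0.03117438]), 'tau': array([ 1.26564151e-03, -4.40049613e+01, -1.76590276e+01,  6.30921288e-02,
        5.83816285e-02, -1.85682702e-04]), 'position': array([0.21671932, 0.58545479, 0.22158495]), 'tcp_rot': array([[-9.37715325e-01,  3.47403005e-01, -1.05881473e-03],
       [ 3.47404436e-01,  9.37713603e-01, -1.83234717e-03],
       [ 3.56302059e-04, -2.08605696e-03, -9.99997761e-01]]), 'force': array([-0.51696182, -0.31921472, -0.40405233]), 'moment': array([-0.02194587,  0.02530926,  0.06598856]), 'opening': 1.000440145213663} -0.0187
[[-0.00178115  0.98729742 -0.15887303  0.39790173]
 [-0.99968639  0.00221049  0.02494445  0.01174237]
 [ 0.02497878  0.15886763  0.98698386  1.0971977 ]
 [ 0.          0.          0.          1.        ]] [[374.93084949   0.         252.45095112]
 [  0.         374.93084949 195.1892958 ]
 [  0.           0.         
[... 391 characters left out ...]
57085245e-01  3.83782103e-01]
 [ 0.00000000e+00  0.00000000e+00  0.00000000e+00  1.00000000e+00]]
{'intrinsics': array([[295.89745795,   0.        , 258.82584529],
       [  0.        , 295.89745795, 192.22962119],
       [  0.        ,   0.        ,   1.        ]]), 'dist': array([-0.07859806,  0.        ,  0.        ,  0.        ,  0.        ]), 'mount': array([[-1.17202841e-03,  9.56976937e-01,  2.90161626e-01,
         8.01462521e-02],
       [ 9.99998818e-01,  1.41022047e-03, -6.11801914e-04,
        -4.03820159e-04],
       [-9.94672186e-04,  2.90160566e-01, -9.56977459e-01,
        -1.62071766e-01],
       [ 0.00000000e+00,  0.00000000e+00,  0.00000000e+00,
         1.00000000e+00]])}
```

View pics/top0.png

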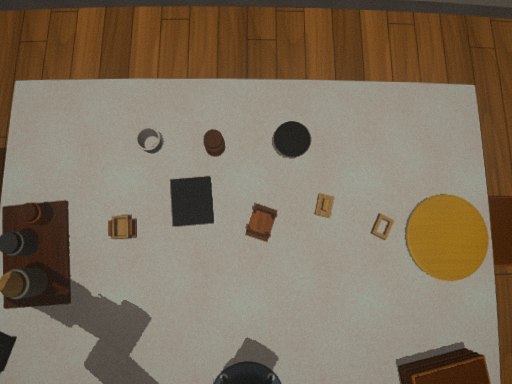

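View pics/both.png

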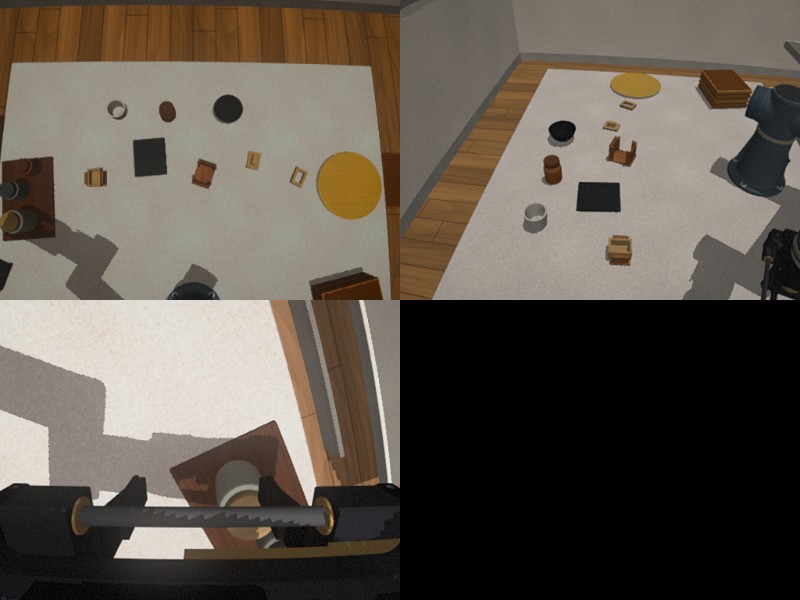

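The top view shows the stall with bin at px (123,227), slab (192,201), holder (261,222), lid (325,205), frame (382,226), and the bystanders along row 140. Next I get coarse positions.

Run:
```python
from h import *
a=cv2.imread("pics/top0.png"); c=cam("top")
hsv=cv2.cvtColor(a,cv2.COLOR_BGR2HSV)
for n,(x0,y0,x1,y1),z,f in [("stall/bin",(95,205,150,250),.038,0),("slab",(160,165,225,235),.012,1),("holder",(235,195,290,250),.06,0),("lid",(305,185,345,225),.01,0),("frame",(362,205,400,245),.014,0)]:
    r=hsv[y0:y1,x0:x1]
    m=(r[...,2]<90) if f else ((r[...,1]>75))
    m=m.astype(np.uint8)*255
    cs,_=cv2.findContours(m,cv2.RETR_EXTERNAL,cv2.CHAIN_APPROX_NONE)
    k=max(cs,key=cv2.contourArea).reshape(-1,2)+[x0,y0]
    P=onz(c,k,z)[:,:2]; q=cv2.minAreaRect((P*1000).astype(np.float32)); print(n,q)
for n,p,z in [("mortar",(150,140),.06),("jar",(214,142),.09),("bowl",(292,139),.05)]: print(n,onz(c,[p],z))
big=np.hstack([cv2.resize(a[y:y+70,x:x+70],(260,260),interpolation=cv2.INTER_CUBIC) for x,y in [(88,192),(226,187),(290,170)]])
cv2.imwrite("pics/crop.png",big)
```

```text
stall/bin ((477.710205078125, 354.5408935546875), (66.00808715820312, 79.75941467285156), 3.0881259441375732)
slab ((556.3483276367188, 162.14205932617188), (138.94024658203125, 120.42630767822266), 5.000321865081787)
holder ((489.2365417480469, -38.695556640625), (69.85441589355469, 92.50869750976562), 71.60176086425781)
lid ((543.8688354492188, -226.84153747558594), (46.998573303222656, 63.68218231201172), 77.4914321899414)
frame ((480.8551940917969, -398.1185302734375), (48.344783782958984, 64.95939636230469), 63.456329345703125)
mortar [[0.72483126 0.2797392  0.06      ]]
jar [[0.70982856 0.0931405  0.09      ]]
bowl [[ 0.732676   -0.13037687  0.05      ]]
```

View pics/crop.png

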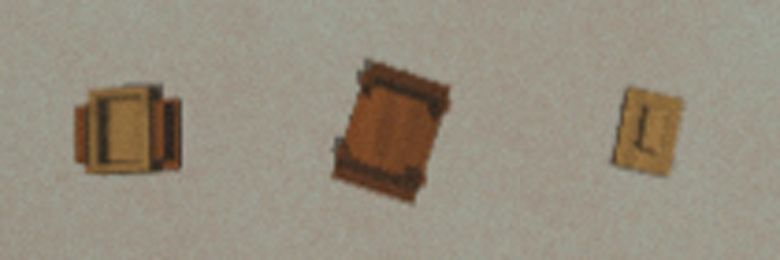

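```bash
cat >> h.py <<'E'
from scipy.spatial.transform import Rotation as R
def Rd(yaw):
    t=np.radians(yaw); y=np.array([np.cos(t),np.sin(t),0]); z=np.array([0,0,-1.]); return np.c_[np.cross(y,z),y,z]
def go(pos,yaw,show=True):
    s=bot.read_state(); A=np.array(s["tcp_rot"]); d=A.T@(np.array(pos)-s["position"])*1000
    r=R.from_matrix(A.T@Rd(yaw)).as_rotvec(degrees=True)
    print("shift",np.round(d,1),"rot",np.round(r,2))
def st():
    s=bot.read_state(); A=np.array(s["tcp_rot"])
    print("t %.2f"%s["time_s"],"p",np.round(np.array(s["position"])*1000,1),"yaw %.2f"%np.degrees(np.arctan2(A[1,1],A[0,1])),"F",np.round(s["force"],1),"op %.3f"%s["opening"],"z",np.round(A[:,2],4))
E
python3 - <<'E'
from h import *
go([.478,.355,.15],3)
E
```

```text
shift [-325.1 -125.4   71.9] rot [-9.000e-02  4.000e-02  6.667e+01]
```

```bash
python3 -m jog '[[[-325,-125,72],[0,0,66.7],0],[[-325,-125,72],[0,0,66.7],0],[[-325,-125,72],[0,0,66.7],0],[[-325,-125,72],[0,0,66.7],0],[[-325,-125,72],[0,0,66.7],0],[[-325,-125,72],[0,0,66.7],0],[[-325,-125,72],[0,0,66.7],0],[[-325,-125,72],[0,0,66.7],0],[[-325,-125,72],[0,0,66.7],0],[[-325,-125,72],[0,0,66.7],0],[[-325,-125,72],[0,0,66.7],0],[[-325,-125,72],[0,0,66.7],0]]'
python3 - <<'E'
from h import *
import time
st(); a,c=shot("wrist","w1.png"); st()
E
```

```text
time_s: 1.15
position: [0.4782, 0.3556, 0.1502]
tcp_rot: [[-0.052, 0.999, -0.001], [0.999, 0.052, -0.0], [-0.0, -0.001, -1.0]]
force: [-0.5, 0.3, 0.1]
opening: 0.998
t 1.15 p [478.2 355.6 150.2] yaw 3.00 F [-0.5  0.3  0.1] op 0.998 z [-1.2e-03 -3.0e-04 -1.0e+00]
t 1.20 p [477.8 356.1 150.4] yaw 3.06 F [ 0.2 -0.3  0.7] op 1.002 z [-8.e-04 -2.e-04 -1.e+00]
```

View pics/w1.png

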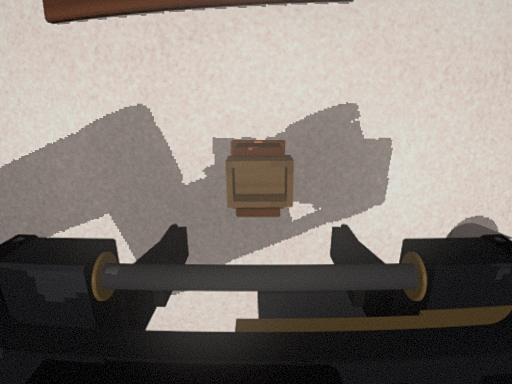

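The wrist view shows the bin rim with corners near (227,156) to (293,208), and the stall cheeks above and below it.

```bash
cat >> h.py <<'E'
def rect(im,c,box,z,hlo,hhi,smin,vmin=0,vmax=256):
    hsv=cv2.cvtColor(im,cv2.COLOR_RGB2HSV); x0,y0,x1,y1=box; r=hsv[y0:y1,x0:x1]
    m=((r[...,0]>=hlo)&(r[...,0]<=hhi)&(r[...,1]>smin)&(r[...,2]>=vmin)&(r[...,2]<vmax)).astype(np.uint8)
    cs,_=cv2.findContours(m,cv2.RETR_EXTERNAL,cv2.CHAIN_APPROX_NONE)
    k=max(cs,key=cv2.contourArea).reshape(-1,2)+[x0,y0]
    q=cv2.minAreaRect((onz(c,k,z)[:,:2]*1000).astype(np.float32)); print("px",k.min(0),k.max(0),"rect",np.round(q[0],1),np.round(q[1],1),round(q[2],1)); return m,k
E
python3 - <<'E'
from h import *
a=cv2.imread("pics/w1.png")[:,:,::-1].copy(); c=cam("wrist")
h=cv2.cvtColor(a,cv2.COLOR_RGB2HSV)
print(h[144:222:4,260].tolist()); print(h[182,218:300:4].tolist())
rect(a,c,(205,130,320,225),.040,13,30,90)
E
```

```text
[[13, 76, 77], [12, 99, 100], [12, 107, 98], [11, 92, 89], [14, 84, 97], [16, 97, 116], [16, 97, 116], [15, 98, 117], [15, 101, 114], [16, 100, 112], [15, 98, 107], [17, 96, 114], [16, 98, 115], [15, 102, 80], [15, 108, 80], [15, 99, 116], [9, 115, 71], [10, 115, 95], [12, 79, 100], [9, 27, 130]]
[[11, 31, 132], [16, 29, 134], [10, 56, 124], [14, 99, 119], [17, 87, 82], [15, 99, 108], [15, 102, 108], [16, 96, 111], [15, 91, 115], [14, 101, 114], [16, 98, 114], [15, 105, 112], [16, 96, 112], [16, 103, 109], [15, 93, 118], [16, 103, 109], [16, 96, 119], [16, 84, 79], [14, 92, 116], [9, 34, 128], [12, 25, 132]]
px [227 159] [292 210] rect [477.8 360.4] [62.6 50.5] 3.0
```

Run:
```python
from h import *
a=cv2.imread("pics/w1.png")[:,:,::-1].copy(); c=cam("wrist")
h=cv2.cvtColor(cv2.medianBlur(a,3),cv2.COLOR_RGB2HSV).astype(int)
for r in list(range(152,164))+list(range(200,218)): print(r,np.round(h[r,240:280].mean(0)),end=' ')
cols=np.where(h[165:200,:,1].mean(0)>70)[0]; print(cols[(cols>200)&(cols<320)][[0,-1]])
print(onz(c,[[227,182],[293,182],[260,157],[260,206.5]],.04))
```

```text
152 [ 11. 104. 100.] 153 [ 11. 105.  99.] 154 [ 11. 103.  97.] 155 [ 11. 100.  93.] 156 [13. 90. 88.] 157 [15. 82. 88.] 158 [15. 81. 89.] 159 [15. 84. 91.] 160 [15. 85. 95.] 161 [ 16.  96. 111.] 162 [ 16.  94. 114.] 163 [ 15.  95. 115.] 200 [15. 91. 86.] 201 [15. 95. 95.] 202 [ 15. 102. 110.] 203 [ 15.  99. 112.] 204 [ 15.  99. 113.] 205 [ 15. 100. 111.] 206 [ 15. 102. 108.] 207 [ 14. 101.  92.] 208 [ 11. 114.  86.] 209 [ 11. 118.  87.] 210 [ 11. 120.  92.] 211 [ 11. 118.  94.] 212 [ 11. 118.  95.] 213 [ 11. 119.  94.] 214 [ 11. 120.  93.] 215 [ 11. 117.  94.] 216 [10. 81. 99.] 217 [ 12.  36. 122.] [227 292]
[[0.44667316 0.3619155  0.04      ]
 [0.50948928 0.365221   0.04      ]
 [0.47680081 0.38756398 0.04      ]
 [0.47940296 0.33885674 0.04      ]]
```

Run:
```python
from h import *
c=cam("wrist")
P=onz(c,[[226.7,183],[293,183],[260,160.5],[260,207]],.04); print(P, P[1]-P[0],P[3]-P[2]); p=P.mean(0)
print(p); go([*((P[0]+P[1])[:1]/2),(P[2]+P[3])[1]/2,.014],3.0)
```

```text
[[0.44640806 0.36091362 0.04      ]
 [0.50957325 0.36423745 0.04      ]
 [0.47697663 0.38427    0.04      ]
 [0.47943063 0.33833931 0.04      ]] [0.06316518 0.00332383 0.        ] [ 0.002454   -0.04593069  0.        ]
[0.47809714 0.36194009 0.04      ]
shift [  5.2   0.6 136.4] rot [-0.05  0.01  0.06]
```

```bash
python3 -m jog '[[[5,0.5,100],[0,0,0],0],[[5,0.5,100],[0,0,0],0],[[5,0.5,100],[0,0,0],0],[[5,0.5,136],[0,0,0],0],[[5,0.5,136],[0,0,0],0],[[5,0.5,136],[0,0,0],0],[[5,0.5,136],[0,0,0],1],[[5,0.5,136],[0,0,0],1],[[5,0.5,136],[0,0,0],1],[[5,0.5,136],[0,0,0],1],[[5,0.5,136],[0,0,0],1],[[5,0.5,136],[0,0,0],1]]'
python3 - <<'E'
from h import *
st(); go([.556,.162,.12],5)
E
```

```text
time_s: 2.2
position: [0.4793, 0.3614, 0.0164]
tcp_rot: [[-0.052, 0.999, 0.002], [0.999, 0.052, 0.001], [0.001, 0.002, -1.0]]
force: [-1.6, 0.0, 7.4]
opening: 0.73
t 2.20 p [479.3 361.4  16.4] yaw 2.96 F [-1.6  0.   7.4] op 0.730 z [ 0.002   0.0013 -1.    ]
shift [-203.    66.5 -103.7] rot [ 0.12 -0.06 -2.04]
```

```bash
python3 -m jog '[[[0,0,-40],[0,0,0],1],[[0,0,-80],[0,0,0],1],[[0,0,-100],[0,0,0],1],[[-202,65,-100],[0,0,21],1],[[-202,65,-100],[0,0,21],1],[[-202,65,-100],[0,0,21],1],[[-202,65,-100],[0,0,21],1],[[-202,65,-100],[0,0,21],1],[[-202,65,-100],[0,0,21],1],[[-202,65,-100],[0,0,21],1],[[-202,65,-100],[0,0,21],1]]'
python3 - <<'E'
from h import *
st(); go([.556,.162,.022],-18)
shot("side","s2.png")
E
```

```text
time_s: 3.12
position: [0.5536, 0.1624, 0.1146]
tcp_rot: [[0.311, 0.95, -0.001], [0.95, -0.311, 0.0], [0.0, -0.001, -1.0]]
force: [-0.3, 0.2, -1.3]
opening: 0.732
t 3.12 p [553.6 162.4 114.6] yaw -18.12 F [-0.3  0.2 -1.3] op 0.732 z [-9.e-04  5.e-04 -1.e+00]
shift [ 0.3  2.5 92.6] rot [-0.06 -0.01 -0.12]
```

```bash
python3 -m jog '[[[0,2,40],[0,0,0],1],[[0,2,75],[0,0,0],1],[[0,2,88],[0,0,0],1],[[0,2,92],[0,0,0],1],[[0,2,92],[0,0,0],1],[[0,2,92],[0,0,0],1]]'
python3 - <<'E'
from h import *
st()
E
```

```text
time_s: 3.67
position: [0.5555, 0.1637, 0.0228]
tcp_rot: [[0.307, 0.952, 0.0], [0.952, -0.307, 0.0], [0.0, 0.0, -1.0]]
force: [-0.1, -0.2, -2.2]
opening: 0.736
t 3.67 p [555.5 163.7  22.8] yaw -17.88 F [-0.1 -0.2 -2.2] op 0.736 z [ 2.e-04  2.e-04 -1.e+00]
```

```bash
python3 -m jog '[[[0,0,1],[0,0,0],1],[[0,0,2],[0,0,0],1],[[0,0,2],[0,0,0],1]]'
```

```text
time_s: 3.92
position: [0.5562, 0.1625, 0.021]
tcp_rot: [[0.309, 0.951, 0.001], [0.951, -0.309, 0.0], [0.0, 0.001, -1.0]]
force: [0.3, -0.1, -1.9]
opening: 0.73
```

```bash
python3 -m jog '[[[0,0,1],[0,0,0],1],[[0,0,1.5],[0,0,0],1],[[0,0,1.5],[0,0,0],1]]'; python3 -m jog '[[[0,0,1],[0,0,0],1],[[0,0,1.5],[0,0,0],1],[[0,0,1.5],[0,0,0],1]]'
```

```text
time_s: 4.17
position: [0.5563, 0.1623, 0.0204]
tcp_rot: [[0.31, 0.951, 0.001], [0.951, -0.31, 0.001], [0.001, 0.001, -1.0]]
force: [-1.2, 1.0, 6.1]
opening: 0.73
time_s: 4.42
position: [0.5563, 0.1623, 0.0203]
tcp_rot: [[0.31, 0.951, 0.001], [0.951, -0.31, 0.001], [0.001, 0.001, -1.0]]
force: [-2.9, 0.5, 15.0]
opening: 0.732
```

```bash
python3 -m jog '[[[0,0,-2],[0,0,0],0],[[0,0,-2],[0,0,0],0],[[0,0,-2],[0,0,0],0],[[0,0,-2],[0,0,0],0],[[0,0,-2],[0,0,0],0],[[0,0,-40],[0,0,0],0],[[0,0,-80],[0,0,0],0],[[0,0,-120],[0,0,-7],0],[[0,0,-132],[0,0,-14],0],[[0,0,-132],[0,0,-21],0],[[0,0,-132],[0,0,-28],0],[[0,0,-132],[0,0,-35],0]]'; python3 -m jog '[[[0,0,0],[0,0,-55],0],[[0,0,0],[0,0,-55],0],[[0,0,0],[0,0,-55],0],[[0,0,0],[0,0,-55],0],[[0,0,0],[0,0,-55],0],[[0,0,0],[0,0,-55],0],[[0,0,0],[0,0,-55],0],[[0,0,0],[0,0,-55],0],[[0,0,0],[0,0,-55],0],[[0,0,0],[0,0,-55],0],[[0,0,0],[0,0,-55],0]]'
python3 - <<'E'
from h import *
st(); a,c=shot("wrist","w3.png"); np.save("c3.npy",c[2])
rect(a,c,(150,80,400,260),.044,13,30,60)
E
```

```text
time_s: 5.42
position: [0.556, 0.162, 0.1499]
tcp_rot: [[-0.298, 0.955, 0.001], [0.955, 0.298, 0.0], [-0.0, 0.001, -1.0]]
force: [-0.4, 0.6, 0.1]
opening: 1.0
time_s: 6.33
position: [0.5558, 0.1619, 0.1493]
tcp_rot: [[-0.95, 0.311, -0.0], [0.311, 0.95, -0.0], [0.0, -0.0, -1.0]]
force: [0.8, -0.1, 0.6]
opening: 0.998
t 6.33 p [555.8 161.9 149.3] yaw 71.85 F [ 0.8 -0.1  0.6] op 0.998 z [-4.e-04 -0.e+00 -1.e+00]
px [233 152] [285 224] rect [553.9 162.4] [48.4 70.7] 71.9
```

View pics/w3.png

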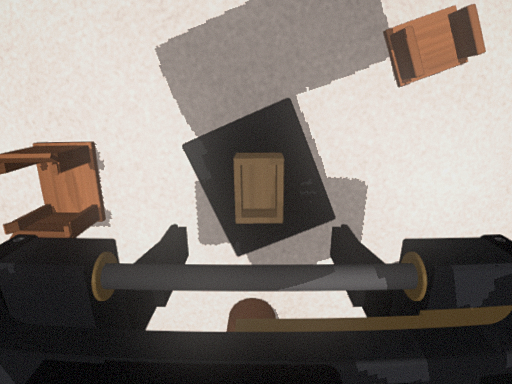

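The bin stands on the slab (rim about x 234–284, y 157–222). Next I get the exact rim along its long axis, then grasp.

```bash
cat >> h.py <<'E'
def prof(im,rows=None,cols=None,ch=2):
    h=cv2.cvtColor(cv2.medianBlur(im,3),cv2.COLOR_RGB2HSV).astype(int)
    b=h[rows[0]:rows[1],cols[0]:cols[1]]
    return b
E
python3 - <<'E'
from h import *
a=cv2.imread("pics/w3.png")[:,:,::-1].copy(); c=cam("wrist")
h=cv2.cvtColor(a,cv2.COLOR_RGB2HSV).astype(int)
for r in list(range(149,164))+list(range(214,228)): print(r,np.round(h[r,245:275].mean(0)).astype(int)[1:],end=' ')
print()
for k in list(range(229,240))+list(range(278,290)): print(k,np.round(h[170:212,k].mean(0)).astype(int)[1:],end=' ')
E
```

```text
149 [30 40] 150 [29 40] 151 [29 39] 152 [72 56] 153 [103  89] 154 [102  89] 155 [101  87] 156 [101  88] 157 [105  91] 158 [103 108] 159 [106 121] 160 [107 120] 161 [107 121] 162 [107 120] 163 [106 122] 214 [100  90] 215 [101  89] 216 [101  89] 217 [102 103] 218 [105 122] 219 [104 121] 220 [104 121] 221 [104 123] 222 [102 114] 223 [83 76] 224 [36 40] 225 [29 40] 226 [32 41] 227 [36 41] 
229 [30 48] 230 [30 47] 231 [30 46] 232 [26 45] 233 [39 47] 234 [79 82] 235 [100 116] 236 [102 124] 237 [104 121] 238 [103 121] 239 [103 121] 278 [107 121] 279 [105 120] 280 [106 120] 281 [107 121] 282 [105 121] 283 [95 82] 284 [48 44] 285 [37 38] 286 [43 40] 287 [40 42] 288 [38 40] 289 [37 42]
```

Run:
```python
from h import *
c=cam("wrist"); c=(c[0],c[1],np.load("c3.npy"))
P=onz(c,[[258.5,158],[258.5,223.1],[234,190],[283.3,190]],.044); print(P,np.linalg.norm(P[0]-P[1]),np.linalg.norm(P[2]-P[3]))
u=Rd(71.85); m=[(P[0]+P[1])/2,(P[2]+P[3])/2]; m=np.array(m)
d=[(x-[.5558,.1619,.044])@u for x in m]; print("tool x of rim centre",d[0][0]*1e3,"tool y",d[1][1]*1e3)
```

```text
[[0.52549354 0.17135575 0.044     ]
 [0.58641647 0.15128832 0.044     ]
 [0.54720732 0.1398891  0.044     ]
 [0.56174431 0.18403081 0.044     ]] 0.06414285092964842 0.04647380518646571
tool x of rim centre -0.32733672033569255 tool y -0.35552223466005267
```

```bash
python3 -m jog '[[[-0.3,-0.3,40],[0,0,0],0],[[-0.3,-0.3,80],[0,0,0],0],[[-0.3,-0.3,110],[0,0,0],0],[[-0.3,-0.3,130],[0,0,0],0],[[-0.3,-0.3,130],[0,0,0],0],[[-0.3,-0.3,130],[0,0,0],1],[[-0.3,-0.3,130],[0,0,0],1],[[-0.3,-0.3,130],[0,0,0],1],[[-0.3,-0.3,130],[0,0,0],1],[[-0.3,-0.3,130],[0,0,0],1],[[-0.3,-0.3,130],[0,0,0],1],[[-0.3,-0.3,130],[0,0,0],1]]'
python3 - <<'E'
from h import *
st(); go([.489,-.039,.17],71.6)
E
```

```text
time_s: 7.38
position: [0.5565, 0.1617, 0.0202]
tcp_rot: [[-0.951, 0.31, 0.001], [0.31, 0.951, 0.0], [-0.001, 0.0, -1.0]]
force: [0.3, -0.5, 0.0]
opening: 0.559
t 7.38 p [556.5 161.7  20.2] yaw 71.97 F [ 0.3 -0.5  0. ] op 0.559 z [ 1.1e-03  1.0e-04 -1.0e+00]
shift [   1.9 -211.6 -149.9] rot [0.03 0.06 0.37]
```

```bash
python3 -m jog '[[[0,0,0],[0,0,0],1],[[0,0,-40],[0,0,0],1],[[0,0,-80],[0,0,0],1],[[0,0,-120],[0,0,0],1],[[-68,-211,-150],[0,0,0.3],1],[[-68,-211,-150],[0,0,0.3],1],[[-68,-211,-150],[0,0,0.3],1],[[-68,-211,-150],[0,0,0.3],1],[[-68,-211,-150],[0,0,0.3],1],[[-68,-211,-150],[0,0,0.3],1],[[-68,-211,-150],[0,0,0.3],1],[[-68,-211,-150],[0,0,0.3],1]]'
python3 - <<'E'
from h import *
st(); a,c=shot("wrist","w4.png"); np.save("c4.npy",c[2])
cv2.imwrite("pics/w4b.png",cv2.resize(a[:,:,::-1][0:300,130:400],None,fx=2.2,fy=2))
E
```

```text
time_s: 8.38
position: [0.5551, -0.0609, 0.1694]
tcp_rot: [[-0.948, 0.317, -0.001], [0.317, 0.948, 0.001], [0.001, 0.001, -1.0]]
force: [-0.4, 0.9, -1.6]
opening: 0.526
t 8.38 p [555.1 -60.9 169.4] yaw 71.51 F [-0.4  0.9 -1.6] op 0.526 z [-6.e-04  8.e-04 -1.e+00]
```

View pics/w4.png

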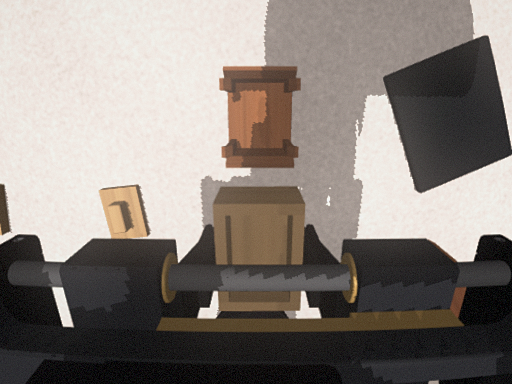

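Run:
```python
from h import *
a=cv2.imread("pics/w4.png"); cv2.imwrite("pics/w4z.png",cv2.resize(a[55:175,205:315],None,fx=5,fy=5,interpolation=cv2.INTER_CUBIC))
```

```text
(no output)
```

View pics/w4z.png

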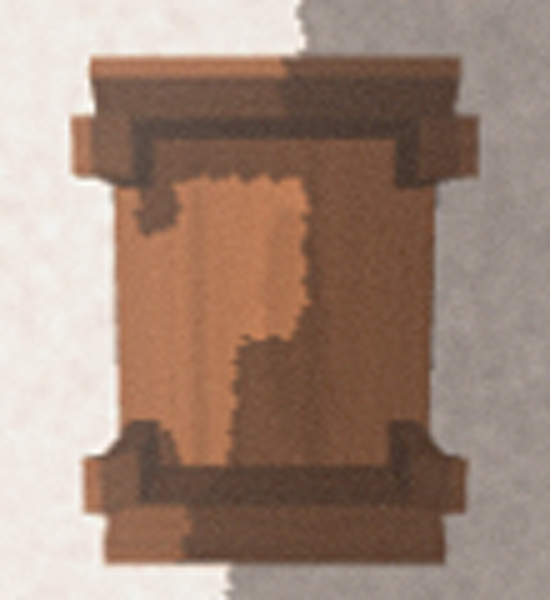

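Floor edges are at crop Y 137 and 467, straight-wall tops at Y 117 and 503, and base side edges at X about 116 and 433.

Run:
```python
from h import *
a=cv2.imread("pics/w4.png")[:,:,::-1].copy(); c=cam("wrist"); c=(c[0],c[1],np.load("c4.npy"))
h=cv2.cvtColor(a,cv2.COLOR_RGB2HSV).astype(int)
v=h[:,:,2]; 
print("rows",[(r,*np.round(v[r,[235,236,237,238,239,270,271,272,275]].mean()).astype(int).ravel(),int(v[r,255:280].mean())) for r in list(range(64,86))+list(range(145,170))])
L=[];Rr=[]
for r in range(95,138):
    s=h[r,:,1]>75; k=np.where(s[210:310])[0]+210; L.append((k[0]-.5,r)); Rr.append((k[-1]+.5,r))
u=Rd(71.51); T=np.array([.5551,-.0609,0])
for n,E in (("L",L),("R",Rr)):
    P=onz(c,E,.008)-[*T[:2],.008]; q=P@u*1e3; f=np.polyfit(q[:,0],q[:,1],1); print(n,"y at x=70:",f[0]*70+f[1],"slope deg",np.degrees(np.arctan(f[0])), q[:,1].std())
def X(Y,z): return ((onz(c,[[260,55+Y/5-.4]],z)-[*T[:2],z])@u*1e3)[0,0]
for z,(A,B) in ((.008,(137,467)),(.06,(117,503))): p,q=X(A,z),X(B,z); print(z,p,q,"len",p-q,"mid",(p+q)/2)
```

```text
rows [(64, np.int64(205), 194), (65, np.int64(198), 183), (66, np.int64(169), 150), (67, np.int64(146), 127), (68, np.int64(147), 129), (69, np.int64(141), 127), (70, np.int64(122), 107), (71, np.int64(102), 93), (72, np.int64(105), 95), (73, np.int64(106), 94), (74, np.int64(105), 95), (75, np.int64(103), 93), (76, np.int64(103), 94), (77, np.int64(106), 96), (78, np.int64(97), 88), (79, np.int64(86), 80), (80, np.int64(86), 80), (81, np.int64(85), 79), (82, np.int64(93), 89), (83, np.int64(118), 119), (84, np.int64(119), 120), (85, np.int64(117), 118), (145, np.int64(112), 116), (146, np.int64(112), 117), (147, np.int64(111), 114), (148, np.int64(93), 90), (149, np.int64(87), 82), (150, np.int64(90), 84), (151, np.int64(93), 85), (152, np.int64(93), 84), (153, np.int64(90), 82), (154, np.int64(90), 83), (155, np.int64(95), 84), (156, np.int64(118), 97), (157, np.int64(127), 104), (158, np.int64(127), 101), (159, np.int64(124), 99), (160, np.int64(125), 101), (161, np.int64(128), 103), (162, np.int64(127), 102), (163, np.int64(124), 101), (164, np.int64(124), 98), (165, np.int64(127), 98), (166, np.int64(125), 96), (167, np.int64(148), 112), (168, np.int64(198), 148), (169, np.int64(207), 159)]
L y at x=70: -32.940738676710644 slope deg -0.4430294956749396 0.2899255170632
R y at x=70: 34.28788578907358 slope deg 0.5256497229353183 0.2993617418885697
0.008 101.65865305122844 32.82221324256804 len 68.8364398086604 mid 67.24043314689824
0.06 101.51842368894522 33.73766882399414 len 67.78075486495108 mid 67.62804625646967
```

Run:
```python
from h import *
a=cv2.imread("pics/w4.png")[:,:,::-1].copy(); c=cam("wrist"); c=(c[0],c[1],np.load("c4.npy"))
h=cv2.cvtColor(a,cv2.COLOR_RGB2HSV).astype(int)
print([(r,int(h[r,235:285,2].mean())) for r in range(183,222,1)])
u=Rd(71.51); T=np.array([.5551,-.0609])
for r in (212,216,220,224):
    s=h[r,:,1]>75; k=np.where(s[190:330])[0]+190; z=.1694-.0083+.032
    P=onz(c,[[k[0]-.5,r],[k[-1]+.5,r]],z); q=(P-[*T,z])@u*1e3; print(k[[0,-1]],q.round(1).tolist())
```

```text
[(183, 157), (184, 158), (185, 154), (186, 131), (187, 100), (188, 99), (189, 102), (190, 101), (191, 98), (192, 98), (193, 100), (194, 101), (195, 102), (196, 102), (197, 102), (198, 103), (199, 102), (200, 101), (201, 100), (202, 100), (203, 107), (204, 126), (205, 133), (206, 132), (207, 132), (208, 131), (209, 132), (210, 131), (211, 132), (212, 131), (213, 131), (214, 131), (215, 132), (216, 132), (217, 132), (218, 132), (219, 131), (220, 132), (221, 131)]
[213 304] [[27.9, -23.5, 0.0], [27.8, 22.5, 0.0]]
[214 304] [[25.8, -23.1, 0.0], [25.7, 22.6, 0.0]]
[214 303] [[23.6, -23.2, 0.0], [23.5, 22.2, 0.0]]
[214 303] [[21.4, -23.3, 0.0], [21.4, 22.3, 0.0]]
```

```bash
python3 -m jog '[[[40,1,0],[0,0,0],1],[[67,1,0],[0,0,0],1],[[67,1,40],[0,0,0],1],[[67,1,80],[0,0,0],1],[[67,1,84],[0,0,0],1],[[67,1,84],[0,0,0],1],[[67,1,84],[0,0,0],1]]'
python3 - <<'E'
from h import *
st(); u=Rd(71.51); print((u.T@(np.array(bot.read_state()["position"])-[.5551,-.0609,.1694]))*1e3)
E
```

```text
time_s: 9.02
position: [0.4927, -0.0372, 0.0861]
tcp_rot: [[-0.95, 0.313, 0.0], [0.313, 0.95, 0.0], [-0.0, 0.0, -1.0]]
force: [0.2, -0.0, 0.0]
opening: 0.527
t 9.02 p [492.7 -37.2  86.1] yaw 71.76 F [ 0.2 -0.   0. ] op 0.527 z [ 1.e-04  1.e-04 -1.e+00]
[66.63817267  2.66606814 83.28913892]
```

```bash
python3 -m jog '[[[0,0,7],[0,0,0],1],[[0,0,14],[0,0,0],1],[[0,0,21],[0,0,0],1],[[0,0,25],[0,0,0],1],[[0,0,25],[0,0,0],1]]'
```

```text
time_s: 9.43
position: [0.4918, -0.038, 0.0601]
tcp_rot: [[-0.949, 0.315, -0.001], [0.315, 0.949, 0.0], [0.001, -0.0, -1.0]]
force: [-0.6, -0.2, -0.3]
opening: 0.528
```

```bash
python3 -m jog '[[[0,0,8],[0,0,0],1],[[0,0,16],[0,0,0],1],[[0,0,24],[0,0,0],1],[[0,0,32],[0,0,0],1],[[0,0,38],[0,0,0],1],[[0,0,40],[0,0,0],1],[[0,0,40],[0,0,0],1]]'
python3 - <<'E'
from h import *
st()
E
```

```text
time_s: 10.02
position: [0.4917, -0.0379, 0.0197]
tcp_rot: [[-0.949, 0.315, -0.002], [0.315, 0.949, 0.001], [0.002, -0.0, -1.0]]
force: [0.3, -0.1, -1.3]
opening: 0.529
t 10.02 p [491.7 -37.9  19.7] yaw 71.67 F [ 0.3 -0.1 -1.3] op 0.529 z [-1.7e-03  5.0e-04 -1.0e+00]
```

```bash
python3 -m jog '[[[0,0,1.5],[0,0,0],1],[[0,0,3],[0,0,0],1],[[0,0,3],[0,0,0],1]]'; python3 -m jog '[[[0,0,1],[0,0,0],1],[[0,0,1.5],[0,0,0],1],[[0,0,1.5],[0,0,0],1]]'
```

```text
time_s: 10.27
position: [0.4923, -0.0381, 0.0176]
tcp_rot: [[-0.949, 0.314, 0.0], [0.314, 0.949, -0.0], [-0.0, -0.0, -1.0]]
force: [0.2, -0.7, 0.2]
opening: 0.523
time_s: 10.52
position: [0.4923, -0.0381, 0.0161]
tcp_rot: [[-0.949, 0.314, 0.0], [0.314, 0.949, -0.0], [-0.0, -0.0, -1.0]]
force: [-0.4, 0.2, -1.1]
opening: 0.521
```

```bash
python3 -m jog '[[[0,0,0.8],[0,0,0],1],[[0,0,1],[0,0,0],1],[[0,0,1],[0,0,0],1]]'; python3 -m jog '[[[0,0,0.8],[0,0,0],1],[[0,0,1],[0,0,0],1],[[0,0,1],[0,0,0],1]]'
```

```text
time_s: 10.77
position: [0.4923, -0.0381, 0.0161]
tcp_rot: [[-0.949, 0.314, 0.001], [0.314, 0.949, -0.0], [-0.001, -0.0, -1.0]]
force: [-0.5, 0.1, 8.0]
opening: 0.523
time_s: 11.02
position: [0.4923, -0.0381, 0.0161]
tcp_rot: [[-0.949, 0.314, 0.001], [0.314, 0.949, -0.0], [-0.001, -0.0, -1.0]]
force: [-3.1, 0.5, 16.2]
opening: 0.526
```

```bash
python3 -m jog '[[[0,0,-2],[0,0,0],0],[[0,0,-2],[0,0,0],0],[[0,0,-2],[0,0,0],0],[[0,0,-2],[0,0,0],0],[[0,0,-2],[0,0,0],0],[[0,0,-40],[0,0,0],0],[[0,0,-80],[0,0,0],0],[[0,0,-120],[0,0,0],0],[[0,0,-140],[0,0,0],0],[[0,0,-140],[0,0,0],0],[[0,0,-140],[0,0,0],0]]'
python3 - <<'E'
from h import *
st(); a,c=shot("wrist","w5.png"); np.save("c5.npy",c[2]); go([.481,-.398,.125],63.5)
E
```

```text
time_s: 11.93
position: [0.4928, -0.0382, 0.155]
tcp_rot: [[-0.949, 0.314, 0.003], [0.314, 0.949, -0.001], [-0.003, 0.0, -1.0]]
force: [-0.3, 0.0, -1.0]
opening: 1.002
t 11.93 p [492.8 -38.2 155. ] yaw 71.67 F [-0.3  0.  -1. ] op 1.002 z [ 2.6e-03 -8.0e-04 -1.0e+00]
shift [-103.  -345.2   28.7] rot [-0.   -0.03  8.17]
```

View pics/w5.png

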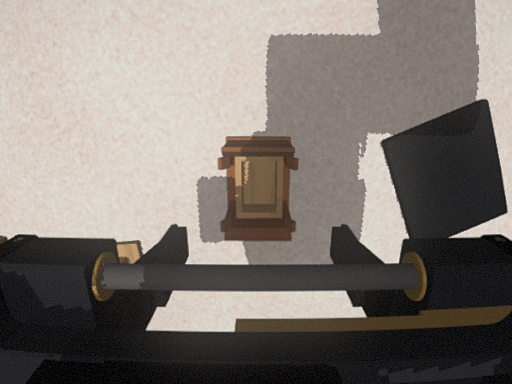

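The bin sits square in the pocket (rim at x 234–284, y about 160–218). Next is the frame.

```bash
python3 -m jog '[[[-103,-345,29],[0,0,8],0],[[-103,-345,29],[0,0,8],0],[[-103,-345,29],[0,0,8],0],[[-103,-345,29],[0,0,8],0],[[-103,-345,29],[0,0,8],0],[[-103,-345,29],[0,0,8],0],[[-103,-345,29],[0,0,8],0],[[-103,-345,29],[0,0,8],0],[[-103,-345,29],[0,0,8],0],[[-103,-345,29],[0,0,8],0],[[-103,-345,29],[0,0,8],0],[[-103,-345,29],[0,0,8],0]]'
python3 - <<'E'
from h import *
st(); s=bot.read_state(); a,c=shot("wrist","w6.png"); np.save("c6.npy",c[2])
m,k=rect(a,c,(150,80,400,260),.014,10,35,60)
h=cv2.cvtColor(a,cv2.COLOR_RGB2HSV).astype(int); x0,y0=k.min(0);x1,y1=k.max(0); xm,ym=(x0+x1)//2,(y0+y1)//2
print([(r,*h[r,xm-10:xm+10].mean(0).astype(int)[1:]) for r in list(range(y0-2,y0+10))+list(range(y1-8,y1+3))])
print([(r,*h[ym-10:ym+10,r].mean(0).astype(int)[1:]) for r in list(range(x0-2,x0+8))+list(range(x1-8,x1+3))])
E
```

```text
time_s: 12.98
position: [0.4802, -0.3961, 0.1227]
tcp_rot: [[-0.896, 0.444, -0.003], [0.444, 0.896, 0.005], [0.005, 0.003, -1.0]]
force: [0.8, 0.4, -0.2]
opening: 1.004
t 12.98 p [ 480.2 -396.1  122.7] yaw 63.64 F [ 0.8  0.4 -0.2] op 1.004 z [-0.0033  0.0047 -1.    ]
px [232 159] [281 224] rect [ 480.7 -399. ] [46.2 64.9] 63.5
[(157, np.int64(26), np.int64(197)), (158, np.int64(35), np.int64(157)), (159, np.int64(70), np.int64(95)), (160, np.int64(92), np.int64(108)), (161, np.int64(97), np.int64(159)), (162, np.int64(102), np.int64(179)), (163, np.int64(100), np.int64(180)), (164, np.int64(101), np.int64(178)), (165, np.int64(101), np.int64(177)), (166, np.int64(102), np.int64(177)), (167, np.int64(101), np.int64(177)), (168, np.int64(102), np.int64(177)), (216, np.int64(99), np.int64(106)), (217, np.int64(97), np.int64(107)), (218, np.int64(98), np.int64(105)), (219, np.int64(98), np.int64(106)), (220, np.int64(99), np.int64(105)), (221, np.int64(96), np.int64(106)), (222, np.int64(101), np.int64(105)), (223, np.int64(99), np.int64(104)), (224, np.int64(79), np.int64(109)), (225, np.int64(40), np.int64(117)), (226, np.int64(28), np.int64(121))]
[(230, np.int64(29), np.int64(125)), (231, np.int64(27), np.int64(126)), (232, np.int64(56), np.int64(125)), (233, np.int64(89), np.int64(125)), (234, np.int64(100), np.int64(136)), (235, np.int64(98), np.int64(133)), (236, np.int64(94), np.int64(126)), (237, np.int64(96), np.int64(128)), (238, np.int64(97), np.int64(131)), (239, np.int64(98), np.int64(135)), (273, np.int64(98), np.int64(115)), (274, np.int64(96), np.int64(110)), (275, np.int64(94), np.int64(108)), (276, np.int64(94), np.int64(108)), (277, np.int64(97), np.int64(106)), (278, np.int64(98), np.int64(106)), (279, np.int64(97), np.int64(107)), (280, np.int64(69), np.int64(114)), (281, np.int64(36), np.int64(121)), (282, np.int64(28), np.int64(126)), (283, np.int64(29), np.int64(125))]
```

View pics/w6.png

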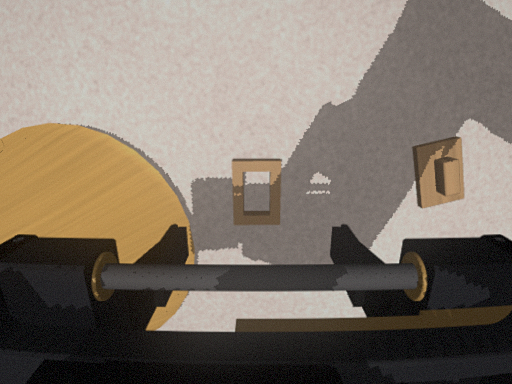

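Frame at cols 232–280, rows 160–224, well clear of the mat if I half-close. I re-shoot now the arm has settled.

Run:
```python
from h import *
st()
for i in range(3):
    s=bot.read_state(); a,c=shot("wrist","w6_%d.png"%i)
    P=onz(c,[[256.5,160.8],[256.5,224.3],[232.4,190],[280.4,190]],.014)
    u=np.array(s["tcp_rot"]); T=np.array(s["position"])
    q=(P-[T[0],T[1],.014])@Rd(63.6)*1e3
    rect(a,c,(150,80,400,260),.014,10,35,60)
    print("lenx",q[0,0]-q[1,0],"leny",q[3,1]-q[2,1],"cx",(q[0,0]+q[1,0])/2,"cy",(q[2,1]+q[3,1])/2,"z",T[2])
st()
```

```text
t 13.03 p [ 480.6 -395.6  123.3] yaw 63.71 F [-0.2  0.7  0.2] op 0.996 z [-0.0029  0.0039 -1.    ]
px [231 158] [280 224] rect [ 480.5 -399.2] [46.2 66. ] 63.6
lenx 63.66146153204916 leny 45.91400619490133 cx -3.0124147635387573 cy -2.3264359654659437 z 0.12328076334026267
px [231 158] [280 223] rect [ 480.7 -399.1] [46.3 65.1] 63.7
lenx 63.8162519843369 leny 46.011152260344545 cx -3.302513100095654 cy -2.388254855040012 z 0.12385424913645067
px [231 157] [280 222] rect [ 480.3 -398.9] [46.2 65.1] 63.7
lenx 63.94831983645551 leny 46.09202834444134 cx -3.562006586652524 cy -2.4470300923140407 z 0.12433108820340555
t 13.18 p [ 481.6 -396.   124.7] yaw 63.78 F [-0.1 -0.1  0.3] op 1.003 z [-0.001   0.0013 -1.    ]
```

```bash
python3 - <<'E'
from h import *
go([.4822,-.399,.004],63.7)
E
python3 -m jog '[[[-2,-2.5,40],[0,0,0],0.25],[[-2,-2.5,80],[0,0,0],0.25],[[-2,-2.5,105],[0,0,0],0.25],[[-2,-2.5,117],[0,0,0],0.25],[[-2,-2.5,117],[0,0,0],0.25],[[-2,-2.5,117],[0,0,0],0.25],[[-2,-2.5,117],[0,0,0],0.25]]'
python3 - <<'E'
from h import *
st(); go([.4822,-.399,.004],63.7)
E
```

```text
shift [ -2.1  -2.5 120.7] rot [ 0.04 -0.08  0.08]
time_s: 13.77
position: [0.4834, -0.402, 0.0099]
tcp_rot: [[-0.897, 0.443, 0.002], [0.443, 0.897, -0.003], [-0.003, -0.001, -1.0]]
force: [0.5, 0.4, 0.4]
opening: 0.754
t 13.77 p [ 483.4 -402.     9.9] yaw 63.71 F [0.5 0.4 0.4] op 0.754 z [ 0.0023 -0.0027 -1.    ]
shift [2.4 2.1 5.9] rot [-0.08  0.19  0.01]
```

```bash
python3 -m jog '[[[0,0,0],[0,0,0],0.25],[[0,0,0],[0,0,0],0.25],[[0,0,0],[0,0,0],0.25],[[0,0,0],[0,0,0],0.25]]'
python3 - <<'E'
from h import *
st(); go([.4822,-.399,.004],63.7)
E
```

```text
time_s: 14.1
position: [0.4825, -0.4015, 0.009]
tcp_rot: [[-0.896, 0.444, 0.001], [0.444, 0.896, -0.001], [-0.001, -0.001, -1.0]]
force: [0.3, -0.5, 0.4]
opening: 0.747
t 14.10 p [ 482.5 -401.5    9. ] yaw 63.67 F [ 0.3 -0.5  0.4] op 0.747 z [ 0.001  -0.0012 -1.    ]
shift [1.4 2.1 5. ] rot [-0.04  0.09 -0.03]
```

```bash
python3 -m jog '[[[1.4,1.6,4.5],[0,0,0],0.25],[[1.4,1.6,4.5],[0,0,0],0.25],[[1.4,1.6,4.5],[0,0,0],0.25],[[1.4,1.6,4.5],[0,0,0],1],[[1.4,1.6,4.5],[0,0,0],1],[[1.4,1.6,4.5],[0,0,0],1],[[1.4,1.6,4.5],[0,0,0],1],[[1.4,1.6,4.5],[0,0,0],1],[[1.4,1.6,4.5],[0,0,0],1]]'
python3 - <<'E'
from h import *
st(); go([.4923,-.0381,.12],71.6); go([.4923,-.0381,.12],63.7)
E
```

```text
time_s: 14.85
position: [0.4816, -0.3991, 0.0035]
tcp_rot: [[-0.896, 0.444, 0.0], [0.444, 0.896, -0.0], [-0.0, -0.0, -1.0]]
force: [0.4, -0.8, -0.1]
opening: 0.526
t 14.85 p [ 481.6 -399.1    3.5] yaw 63.67 F [ 0.4 -0.8 -0.1] op 0.526 z [ 0.e+00 -1.e-04 -1.e+00]
shift [ 150.5  328.3 -116.5] rot [-0.    0.   -7.93]
shift [ 150.5  328.3 -116.5] rot [-0.    0.   -0.03]
```

```bash
python3 -m jog '[[[0,0,-40],[0,0,0],1],[[0,0,-80],[0,0,0],1],[[0,0,-116],[0,0,0],1],[[150.5,328,-116],[0,0,-8],1],[[150.5,328,-116],[0,0,-8],1],[[150.5,328,-116],[0,0,-8],1],[[150.5,328,-116],[0,0,-8],1],[[150.5,328,-116],[0,0,-8],1],[[150.5,328,-116],[0,0,-8],1],[[150.5,328,-116],[0,0,-8],1],[[150.5,328,-116],[0,0,-8],1],[[150.5,328,-116],[0,0,-8],1]]'; python3 -m jog '[[[0,0,0],[0,0,0],1],[[0,0,0],[0,0,0],1],[[0,0,0],[0,0,0],1],[[0,0,0],[0,0,0],1],[[0,0,0],[0,0,0],1],[[0,0,0],[0,0,0],1]]' ;python3 - <<'E'
from h import *
st(); go([.4918,-.0379,.08],71.6)
a,c=shot("wrist","w7.png")
E
```

```text
time_s: 15.85
position: [0.491, -0.0348, 0.1196]
tcp_rot: [[-0.95, 0.313, -0.001], [0.313, 0.95, 0.001], [0.002, 0.001, -1.0]]
force: [0.5, -0.3, -0.2]
opening: 0.524
time_s: 16.35
position: [0.4924, -0.0396, 0.1195]
tcp_rot: [[-0.949, 0.317, 0.0], [0.317, 0.949, -0.0], [-0.0, -0.0, -1.0]]
force: [-0.1, 0.6, 1.0]
opening: 0.525
t 16.35 p [492.4 -39.6 119.5] yaw 71.55 F [-0.1  0.6  1. ] op 0.525 z [ 3.e-04 -2.e-04 -1.e+00]
shift [ 1.2  1.4 39.5] rot [-0.    0.02 -0.05]
```

View pics/w7.png

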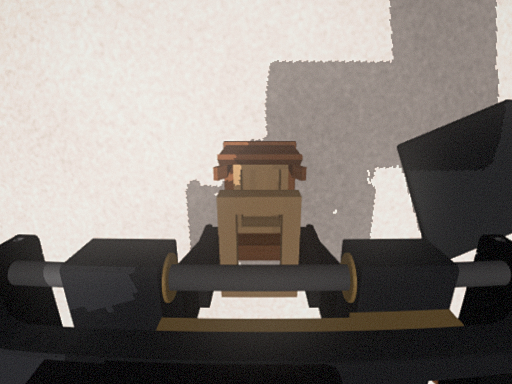

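The frame is held level over the holder (top face begins near row 196, cols 219–300). Next I check its offset in the grip.

Run:
```python
from h import *
a=cv2.imread("pics/w7.png")[:,:,::-1].copy(); s=bot.read_state(); c=cam("wrist",s)
h=cv2.cvtColor(a,cv2.COLOR_RGB2HSV).astype(int)
print([(r,int(h[r,240:280,2].mean())) for r in range(186,222)])
u=np.array(s["tcp_rot"]); T=np.array(s["position"]); T0=[T[0],T[1],.130]
for r in (192,196,212,220,230):
    k=np.where(h[r,190:330,1]>75)[0]+190
    q=(onz(c,[[k[0]-.5,r],[k[-1]+.5,r],[260,r]],.130)-T0)@u*1e3; print(r,k[[0,-1]],q[:,:2].round(1).tolist())
st(); go([.4918,-.0379,.08],71.6)
```

```text
[(186, 125), (187, 124), (188, 125), (189, 117), (190, 93), (191, 94), (192, 96), (193, 96), (194, 96), (195, 96), (196, 102), (197, 122), (198, 130), (199, 129), (200, 128), (201, 128), (202, 128), (203, 128), (204, 128), (205, 128), (206, 128), (207, 127), (208, 127), (209, 128), (210, 128), (211, 127), (212, 128), (213, 127), (214, 125), (215, 119), (216, 103), (217, 90), (218, 90), (219, 92), (220, 94), (221, 95)]
192 [220 298] [[34.4, -21.4], [34.3, 21.0], [34.3, 0.3]]
196 [218 300] [[32.1, -22.5], [32.0, 22.1], [32.1, 0.3]]
212 [218 300] [[22.9, -22.9], [22.9, 22.5], [22.9, 0.3]]
220 [218 299] [[18.2, -23.1], [18.1, 22.1], [18.2, 0.3]]
230 [218 310] [[12.2, -23.4], [12.1, 28.6], [12.2, 0.3]]
t 16.40 p [492.3 -39.4 119.5] yaw 71.56 F [-0.5  0.7 -1. ] op 0.526 z [ 1.e-04 -1.e-04 -1.e+00]
shift [ 1.   1.3 39.5] rot [-0.    0.   -0.04]
```

```bash
python3 -m jog '[[[1,1.3,20],[0,0,0],1],[[1,1.3,40],[0,0,0],1],[[1,1.3,45],[0,0,0],1],[[1,1.3,45],[0,0,0],1],[[1,1.3,45],[0,0,0],1],[[1,1.3,45],[0,0,0],1],[[1,1.3,45],[0,0,0],1]]'
python3 - <<'E'
from h import *
st(); go([.4918,-.0379,.045],71.6)
E
```

```text
time_s: 16.98
position: [0.4924, -0.037, 0.0754]
tcp_rot: [[-0.949, 0.315, 0.002], [0.315, 0.949, -0.001], [-0.002, 0.0, -1.0]]
force: [0.1, 0.5, -0.7]
opening: 0.525
t 16.98 p [492.4 -37.   75.4] yaw 71.66 F [ 0.1  0.5 -0.7] op 0.525 z [ 1.9e-03 -6.0e-04 -1.0e+00]
shift [ 0.4 -1.  30.4] rot [0.   0.11 0.06]
```

```bash
python3 -m jog '[[[0.3,-0.6,6],[0,0,0],1],[[0.3,-0.6,12],[0,0,0],1],[[0.3,-0.6,18],[0,0,0],1],[[0.3,-0.6,22],[0,0,0],1],[[0.3,-0.6,22],[0,0,0],1],[[0.3,-0.6,22],[0,0,0],1]]'; python3 -m jog '[[[0,0,3],[0,0,0],1],[[0,0,6],[0,0,0],1],[[0,0,7],[0,0,0],1],[[0,0,7],[0,0,0],1],[[0,0,7],[0,0,0],1]]'
```

```text
time_s: 17.48
position: [0.4909, -0.0371, 0.052]
tcp_rot: [[-0.949, 0.314, -0.001], [0.314, 0.949, 0.0], [0.001, -0.0, -1.0]]
force: [0.9, 0.2, -0.6]
opening: 0.522
time_s: 17.9
position: [0.4912, -0.0372, 0.0455]
tcp_rot: [[-0.949, 0.314, -0.0], [0.314, 0.949, 0.0], [0.0, -0.0, -1.0]]
force: [0.4, -0.3, -0.8]
opening: 0.524
```

```bash
python3 -m jog '[[[0,0,1],[0,0,0],1],[[0,0,2],[0,0,0],1],[[0,0,2],[0,0,0],1]]';python3 -m jog '[[[0,0,0.8],[0,0,0],1],[[0,0,1],[0,0,0],1],[[0,0,1],[0,0,0],1]]'
```

```text
time_s: 18.15
position: [0.4913, -0.0372, 0.0435]
tcp_rot: [[-0.949, 0.314, 0.0], [0.314, 0.949, -0.0], [-0.0, 0.0, -1.0]]
force: [-0.3, 0.9, -0.4]
opening: 0.529
time_s: 18.4
position: [0.4913, -0.0373, 0.0435]
tcp_rot: [[-0.949, 0.314, 0.001], [0.314, 0.949, -0.0], [-0.001, -0.0, -1.0]]
force: [-1.0, 0.3, 8.0]
opening: 0.519
```

Down at the expected height with 8 N contact. I release, rise and go to the lid.

```bash
python3 -m jog '[[[0,0,-1],[0,0,0],0],[[0,0,-1],[0,0,0],0],[[0,0,-1],[0,0,0],0],[[0,0,-1],[0,0,0],0],[[0,0,-1],[0,0,0],0],[[0,0,-40],[0,0,0],0],[[0,0,-80],[0,0,0],0],[[0,0,-100],[0,0,0],0],[[0,0,-100],[0,0,0],0]]'
python3 - <<'E'
from h import *
st(); go([.544,-.227,.14],77.5)
E
```

```text
time_s: 19.15
position: [0.4942, -0.038, 0.1464]
tcp_rot: [[-0.949, 0.314, 0.008], [0.314, 0.949, -0.003], [-0.009, 0.0, -1.0]]
force: [0.4, 0.1, 1.4]
opening: 0.99
t 19.15 p [494.2 -38.  146.4] yaw 71.69 F [0.4 0.1 1.4] op 0.990 z [ 0.0085 -0.0026 -1.    ]
shift [-106.6 -163.8    7.3] rot [-0.02  0.51 -5.81]
```

```bash
python3 -m jog '[[[-109.5,-163.5,3],[0,0,-5.8],0],[[-109.5,-163.5,3],[0,0,-5.8],0],[[-109.5,-163.5,3],[0,0,-5.8],0],[[-109.5,-163.5,3],[0,0,-5.8],0],[[-109.5,-163.5,3],[0,0,-5.8],0],[[-109.5,-163.5,3],[0,0,-5.8],0],[[-109.5,-163.5,3],[0,0,-5.8],0],[[-109.5,-163.5,3],[0,0,-5.8],0],[[-109.5,-163.5,3],[0,0,-5.8],0],[[-109.5,-163.5,3],[0,0,-5.8],0],[[-109.5,-163.5,3],[0,0,-5.8],0],[[-109.5,-163.5,3],[0,0,-5.8],0]]'; python3 -m jog '[[[0,0,0],[0,0,0],0],[[0,0,0],[0,0,0],0],[[0,0,0],[0,0,0],0],[[0,0,0],[0,0,0],0],[[0,0,0],[0,0,0],0],[[0,0,0],[0,0,0],0],[[0,0,0],[0,0,0],0]]'
python3 - <<'E'
from h import *
st(); a,c=shot("wrist","w8.png"); np.save("c8.npy",c[2])
m,k=rect(a,c,(150,80,400,260),.010,10,35,60)
cv2.imwrite("pics/w8z.png",cv2.resize(a[140:260,200:320,::-1],None,fx=4.5,fy=4.5,interpolation=cv2.INTER_CUBIC))
st()
E
```

```text
time_s: 20.15
position: [0.5437, -0.2258, 0.1397]
tcp_rot: [[-0.976, 0.216, -0.0], [0.216, 0.976, 0.0], [0.0, 0.0, -1.0]]
force: [-0.1, 0.3, 0.2]
opening: 1.002
time_s: 20.73
position: [0.5437, -0.2269, 0.1395]
tcp_rot: [[-0.976, 0.217, 0.0], [0.217, 0.976, -0.0], [-0.0, -0.0, -1.0]]
force: [0.7, 0.3, -0.2]
opening: 1.0
t 20.73 p [ 543.7 -226.9  139.5] yaw 77.47 F [ 0.7  0.3 -0.2] op 1.000 z [ 0. -0. -1.]
px [236 155] [281 215] rect [ 545.1 -227.5] [45.5 63.8] 77.4
t 20.78 p [ 543.7 -226.9  139.5] yaw 77.47 F [ 0.7  0.3 -0.1] op 0.999 z [-0. -0. -1.]
```

View pics/w8z.png

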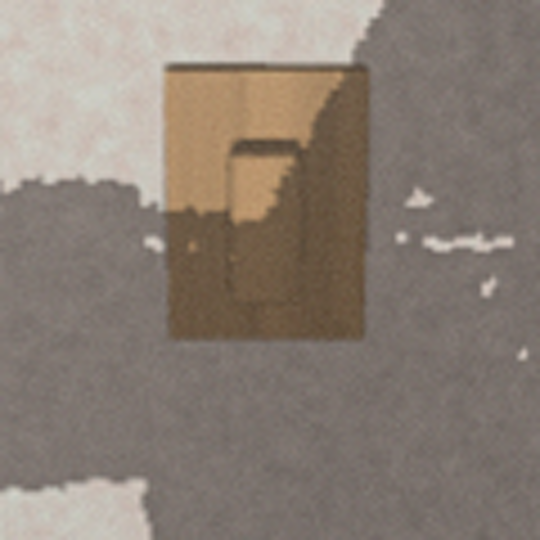

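Run:
```python
from h import *
c=cam("wrist"); c=(c[0],c[1],np.load("c8.npy")); u=Rd(77.47); T=[.5437,-.2269]
f=lambda X,Y:[200+X/4.5-.4,140+Y/4.5-.4]
for z,x0,x1,y0,y1 in ((.010,166,367,70,339),(.028,230,300.5,155,302)):
    q=(onz(c,[f((x0+x1)/2,y0),f((x0+x1)/2,y1),f(x0,(y0+y1)/2),f(x1,(y0+y1)/2)],z)-[*T,z])@u*1e3
    print("len",q[0,0]-q[1,0],q[3,1]-q[2,1],"c",(q[0,0]+q[1,0])/2,(q[2,1]+q[3,1])/2)
```

```text
len 63.511654918404176 45.685999743524455 c -1.5793277893757232 -0.18140673560557374
len 32.878044412753944 15.110550112556357 c -1.2533112612543755 -0.470868748605751
```

```bash
python3 -m jog '[[[-1.5,0,40],[0,0,0],0.4],[[-1.5,0,80],[0,0,0],0.4],[[-1.5,0,110],[0,0,0],0.4],[[-1.5,0,126],[0,0,0],0.4],[[-1.5,0,126],[0,0,0],0.4],[[-1.5,0,126],[0,0,0],0.4],[[-1.5,0,126],[0,0,0],0.4],[[-1.5,0,126],[0,0,0],1],[[-1.5,0,126],[0,0,0],1],[[-1.5,0,126],[0,0,0],1],[[-1.5,0,126],[0,0,0],1],[[-1.5,0,126],[0,0,0],1]]'; python3 -m jog '[[[0,0,0],[0,0,0],1],[[0,0,0],[0,0,0],1],[[0,0,0],[0,0,0],1],[[0,0,0],[0,0,0],1]]';  python3 - <<'E'
from h import *
st(); go([.4915,-.0375,.133],71.6)
E
```

```text
time_s: 21.78
position: [0.5455, -0.2273, 0.0142]
tcp_rot: [[-0.976, 0.217, 0.001], [0.217, 0.976, -0.001], [-0.001, -0.0, -1.0]]
force: [-1.9, 0.6, 0.5]
opening: 0.306
time_s: 22.12
position: [0.5453, -0.2272, 0.0137]
tcp_rot: [[-0.976, 0.217, 0.0], [0.217, 0.976, -0.0], [-0.0, -0.0, -1.0]]
force: [-1.1, 0.9, 2.6]
opening: 0.18
t 22.12 p [ 545.3 -227.2   13.7] yaw 77.47 F [-1.1  0.9  2.6] op 0.180 z [ 1.e-04 -1.e-04 -1.e+00]
shift [  93.6  173.5 -119.3] rot [-0.    0.01  5.87]
```

```bash
python3 -m jog '[[[0,0,-40],[0,0,0],1],[[0,0,-80],[0,0,0],1],[[0,0,-119],[0,0,0],1],[[93.5,173.5,-119],[0,0,5.9],1],[[93.5,173.5,-119],[0,0,5.9],1],[[93.5,173.5,-119],[0,0,5.9],1],[[93.5,173.5,-119],[0,0,5.9],1],[[93.5,173.5,-119],[0,0,5.9],1],[[93.5,173.5,-119],[0,0,5.9],1],[[93.5,173.5,-119],[0,0,5.9],1],[[93.5,173.5,-119],[0,0,5.9],1],[[93.5,173.5,-119],[0,0,5.9],1]]'; python3 -m jog '[[[0,0,0],[0,0,0],1],[[0,0,0],[0,0,0],1],[[0,0,0],[0,0,0],1],[[0,0,0],[0,0,0],1],[[0,0,0],[0,0,0],1],[[0,0,0],[0,0,0],1],[[0,0,0],[0,0,0],1],[[0,0,0],[0,0,0],1]]' ;python3 - <<'E'
from h import *
st(); s=bot.read_state(); a,c=shot("wrist","w9.png"); go([.4918,-.0377,.085],71.6)
h=cv2.cvtColor(a,cv2.COLOR_RGB2HSV).astype(int); z=s["position"][2]-.0137+.010
print([(r,int(h[r,230:245,2].mean()),int(h[r,275:290,2].mean())) for r in range(182,212)])
u=np.array(s["tcp_rot"]); T=np.array(s["position"]); T0=[T[0],T[1],z]
for r in (195,198,201,204,210,216,222):
    k=np.where(h[r,190:330,1]>75)[0]+190
    q=(onz(c,[[k[0]-.5,r],[k[-1]+.5,r]],z)-T0)@u*1e3; print(r,k[[0,-1]],q[:,:2].round(1).tolist())
E
```

```text
time_s: 23.12
position: [0.4927, -0.0388, 0.1326]
tcp_rot: [[-0.948, 0.317, 0.001], [0.317, 0.948, -0.001], [-0.002, -0.0, -1.0]]
force: [0.3, 0.7, 0.0]
opening: 0.178
time_s: 23.78
position: [0.4916, -0.0375, 0.1326]
tcp_rot: [[-0.949, 0.316, 0.0], [0.316, 0.949, -0.0], [-0.0, -0.0, -1.0]]
force: [-0.7, -0.5, 0.4]
opening: 0.175
t 23.78 p [491.6 -37.5 132.6] yaw 71.57 F [-0.7 -0.5  0.4] op 0.175 z [ 0. -0. -1.]
shift [-0.3 -0.1 47.6] rot [-0.    0.   -0.02]
[(182, 166, 123), (183, 169, 123), (184, 161, 123), (185, 128, 115), (186, 97, 90), (187, 95, 90), (188, 97, 89), (189, 107, 101), (190, 128, 121), (191, 129, 122), (192, 129, 121), (193, 128, 121), (194, 128, 123), (195, 128, 121), (196, 129, 121), (197, 129, 121), (198, 127, 122), (199, 129, 121), (200, 128, 121), (201, 126, 122), (202, 127, 120), (203, 127, 122), (204, 127, 121), (205, 128, 122), (206, 128, 121), (207, 127, 121), (208, 126, 121), (209, 126, 121), (210, 126, 122), (211, 126, 121)]
195 [221 297] [[28.2, -22.8], [28.2, 22.4]]
198 [221 297] [[26.4, -22.9], [26.3, 22.5]]
201 [221 297] [[24.5, -23.0], [24.4, 22.6]]
204 [221 296] [[22.6, -23.0], [22.6, 22.1]]
210 [222 296] [[18.8, -22.6], [18.8, 22.2]]
216 [222 296] [[15.0, -22.7], [14.9, 22.3]]
222 [222 296] [[11.1, -22.9], [11.0, 22.5]]
```

```bash
python3 -m jog '[[[0,-0.5,25],[0,0,0],1],[[0,-0.5,45],[0,0,0],1],[[0,-0.5,51],[0,0,0],1],[[0,-0.5,51],[0,0,0],1],[[0,-0.5,51],[0,0,0],1],[[0,-0.5,51],[0,0,0],1],[[0,-0.5,51],[0,0,0],1],[[0,-0.5,51],[0,0,0],1]]'; python3 -m jog '[[[0,0,3],[0,0,0],1],[[0,0,6],[0,0,0],1],[[0,0,9],[0,0,0],1],[[0,0,11],[0,0,0],1],[[0,0,11],[0,0,0],1],[[0,0,11],[0,0,0],1]]'
```

```text
time_s: 24.5
position: [0.492, -0.0382, 0.0824]
tcp_rot: [[-0.949, 0.316, 0.002], [0.316, 0.949, -0.001], [-0.002, 0.0, -1.0]]
force: [-0.6, -0.4, -0.7]
opening: 0.18
time_s: 25.0
position: [0.4912, -0.038, 0.0703]
tcp_rot: [[-0.949, 0.316, -0.001], [0.316, 0.949, 0.0], [0.001, -0.0, -1.0]]
force: [-0.4, 0.5, -0.8]
opening: 0.182
```

```bash
python3 -m jog '[[[0,0,1],[0,0,0],1],[[0,0,2.5],[0,0,0],1],[[0,0,2.5],[0,0,0],1],[[0,0,2.5],[0,0,0],1]]'; python3 -m jog '[[[0,0,0.8],[0,0,0],1],[[0,0,1],[0,0,0],1],[[0,0,1],[0,0,0],1]]'
```

```text
time_s: 25.33
position: [0.4913, -0.038, 0.068]
tcp_rot: [[-0.949, 0.316, -0.0], [0.316, 0.949, 0.0], [0.0, -0.0, -1.0]]
force: [-0.4, 1.4, -0.9]
opening: 0.18
time_s: 25.58
position: [0.4915, -0.038, 0.0677]
tcp_rot: [[-0.949, 0.316, 0.0], [0.316, 0.949, -0.0], [-0.0, -0.0, -1.0]]
force: [-0.9, 0.0, 4.9]
opening: 0.177
```

```bash
python3 -m jog '[[[0,0,-1],[0,0,0],0],[[0,0,-1],[0,0,0],0],[[0,0,-1],[0,0,0],0],[[0,0,-1],[0,0,0],0],[[0,0,-1],[0,0,0],0],[[0,0,-1],[0,0,0],0],[[0,0,-30],[0,0,0],0],[[0,0,-70],[0,0,0],0],[[0,0,-90],[0,0,0],0],[[0,0,-90],[0,0,0],0],[[0,0,-90],[0,0,0],0],[[0,0,-90],[0,0,0],0]]'; python3 -m jog '[[[-40,0,-90],[0,0,0],0],[[-70,0,-90],[0,0,0],0],[[-70,0,-90],[0,0,0],0],[[-70,0,-90],[0,0,0],0],[[-70,0,-90],[0,0,0],0],[[-70,0,-90],[0,0,0],0],[[-70,0,-90],[0,0,0],0],[[-70,0,-90],[0,0,0],0],[[-70,0,-90],[0,0,0],0]]'
python3 - <<'E'
from h import *
st(); a,c=shot("wrist","w10.png"); b,c2=shot("side","s10.png"); t,c1=shot("top","t10.png")
u,v=proj(c,[[.4915,-.038,.06]])[0].astype(int); u2,v2=proj(c2,[[.4915,-.038,.05]])[0].astype(int); print(u,v,u2,v2)
f=lambda m,x,y,s:cv2.resize(m[max(0,y-s):y+s,max(0,x-s):x+s,::-1],(380,380),interpolation=cv2.INTER_CUBIC)
cv2.imwrite("pics/fin.png",np.hstack([f(a,u,v,60),f(b,u2,v2,32)]))
for n,p,z in [("mortar",(150,140),.06),("jar",(214,142),.09),("bowl",(292,139),.05)]:
    o=cv2.imread("pics/top0.png")[:,:,::-1].astype(int); print(n,np.abs(o-t)[p[1]-25:p[1]+25,p[0]-25:p[0]+25].mean())
E
```

```text
time_s: 26.58
position: [0.4906, -0.0378, 0.1564]
tcp_rot: [[-0.949, 0.316, -0.001], [0.316, 0.949, 0.0], [0.002, -0.0, -1.0]]
force: [0.0, 0.9, -0.5]
opening: 0.971
time_s: 27.33
position: [0.5564, -0.0596, 0.2457]
tcp_rot: [[-0.949, 0.316, -0.003], [0.316, 0.949, 0.001], [0.003, -0.0, -1.0]]
force: [-0.5, 0.8, 0.8]
opening: 1.0
t 27.33 p [556.4 -59.6 245.7] yaw 71.58 F [-0.5  0.8  0.8] op 1.000 z [-0.0032  0.001  -1.    ]
258 114 284 189
mortar 40.17466666666667
jar 37.84146666666667
bowl 52.74693333333333
```

View pics/fin.png

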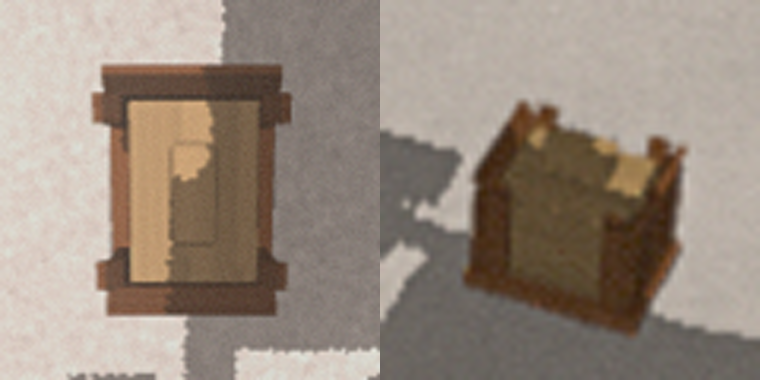

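The lid lies square in the pocket, and the stack is flush and level in the side view. I hand in.

Run:
```python
from h import *
print(bot.hand_in())
```

```text
the job is handed in; nothing more can be done
None
```

I took the bin from the stall by its ends, stood it on the slab and let go. I then took it again across its long sides and lowered it into the pocket, followed by the frame and then the lid. Each part was lowered to contact before I let go. The job finished at about 27 s of the 72 s.

**Seating:** the gripper stopped at about the height worked out for each part: 16.1 mm against 16.3 mm for the bin, and exact for the frame (43.5 mm) and the lid (67.7 mm). The contact forces I read were 16 N or less. The last wrist and side pictures show the stack square and level in the pocket, with the gripper open and clear of it.

**Checks that were inconclusive or odd:**
- **Jar, bowl and mortar:** I compared the top view before and after, but the numbers did not settle whether they had moved. The differences were large around all three, I assume from the arm and its shadow, and I did not look at the final top picture. No move was aimed near them.
- **First grip in the stall:** the gripper stopped about 2 mm higher than commanded, with about 7 N upward. I did not find the cause, but the bin lifted and set down normally.
- **Pose readings:** measured positions wobbled by 1–3 mm just after fast moves, so I let the arm settle for about half a second before the frame and lid fits.

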